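Power-cycle the tripped charger at its power strip

TASK

The black charger has tripped and re-arms only after its mains is cut for a while: with the fingertips, lightly press the raised half of the red rocker switch on the power strip that carries the black charger all the way down (off), leave it off for about three seconds or longer, then press the other half all the way down again (on) and withdraw. Do not grasp, lift or shove the strip, keep your hand off both chargers, and leave the other power strip (white charger) and its switch, the circuit board, the phone and the side cutters alone.

Things in the scene. Friction and masses are not known exactly. Their poses are not given: they have to be found in the camera images.
- rocker_a (a point): centre of the top face of the red rocker on the strip with the BLACK charger, 45 mm above the bench, on its hinge line. Axes: z up; y along the strip from rocker to sockets, also the hinge's direction; x across the strip. Red face a flat plate, 24 mm in x, 12 mm in y, in a frame whose rim (level with the strip's cover) is 42 mm above the bench
- off_half_a (a point): point on the raised half of that rocker near its outer end, 8.5 mm from the hinge line on the -x side, 47 mm above the bench at the start (it does not move with the rocker). Outer edge of this half, 12 mm out: 47 mm above the bench when raised, 43 mm when down. Press here for off; 3 to 5 N moves it, the nearer the hinge the more; above 35 N is too hard
- on_half_a (a point): the mirrored point on the other half, 8.5 mm from the hinge line on the +x side, down at the start; press here for on, likewise. For a wide finger bring its inner edge here: what reaches over the hinge line holds the rising half down, what overhangs the rocker's outer end does no harm. The face is slippery glossy plastic
- strip_a_switch (a joint): tilt of that rocker: 0 rad = on (+x half down, the start), 0.349 rad = off (-x half down); no spring, friction holds it wherever it is left
- strip_a: the loose white power strip that carries the black charger, 56 x 269 x 42 mm without the rocker, about 0.35 kg, four sockets in a row, rocker near one end; origin under its middle on the bench, axes as for rocker_a; the rocker's centre lies at x 1, y -84, z 45 mm
- charger_black: black USB charger, case 42 x 40 mm, plugged into the second socket from the rocker of strip_a; origin at the bottom of the socket's well, 22 mm above the bench; its top is 77 mm above the bench, its nearer side 72 mm from the rocker's centre; loose in the socket
- rocker_b (a point): the same point on the rocker of the other strip (WHITE charger); not to be touched
- strip_b_switch (a joint): tilt of the other strip's rocker, 0 = on; it must stay on
- strip_b: the other white power strip, same kind as strip_a, with the white charger; left alone
- charger_white: white USB charger of the same size in the same socket of strip_b; left alone
- green_board: green circuit board under repair, 128 x 138 x 50 mm, loose on the bench, origin under its centre; left alone
- phone: black phone, 163 x 79 x 11 mm, flat on the bench, origin under its centre; left alone
- side_cutters: red-handled side cutters, 41 x 119 x 13 mm, flat on the bench near its front edge, origin under the centre; left alone
- microscope: stereo microscope fixed on the bench to the right of the work, an obstacle; origin under its foot on the bench; 234 mm wide, 473 mm high; its eyepieces lean out towards the robot to 171 mm from the origin at 0.3 to 0.47 m height: swing past it close to the robot's base, or above
There are look-alikes about, which are no part of the job. Leave any green look-alike of the charger_black alone.

How it is judged:
By the outcome, as a careful person would: the job done as asked, in the order asked, and still so for the second after the job is handed in, with the robot touching nothing.
It also fails if it takes over 48 s, if anything falls off the work surface, if the arm or the gripper's body presses on something with over 40 N, if the wrist force passes 120 N, or if a joint passes its speed limit or range.

ROBOT

A 7-joint arm with a two-finger parallel gripper is mounted at the origin on a cart in front of the work surface, level with it; the furniture and walls round the work are solid. World frame = base frame: x ahead of the robot, y to its left, z up, the work surface at z = 0. Lengths are in m, angles in rad, forces in N, time in s.
With the tool pointing down it reaches from about 0.35 to 0.9 m from the base axis. Payload 8.1 kg.
Tool frame: the origin (TCP) lies on the centre line of the jaws, within the pads' length; the fingertips stand 14 mm ahead of it and the grasp point (between the pads) lies 5 mm behind it (arm.tip_reach is the distance from the TCP to the fingertips, in m); z points along the fingers, y is the direction in which the jaws open and shut (so a half turn about z gives the same grasp; the last joint's range is limited). The gripper opens to 92 mm and grips with 3 to 60 N. Pads are 19 mm wide; open, the fingers measure 130 mm over their backs; the gripper's body (75 mm by 190 mm) begins 47 mm behind the grasp point.
Start: joints at [1.086, 0.434, 0.025, 1.573, -0.012, 1.134, -0.075], TCP at [0.233, -0.58, 0.241] pointing down, gripper open.
Joint ranges: [-2.62, 2.62], [-0.44, 2.09], [-1.27, 1.32], [0.08, 2.57], [-1.32, 4.46], [0.12, 2], [-2.74, 2.74]. Speed limits (rad/s): [2.22, 2.22, 3.01, 3.01, 3.14, 3.14, 3.14].

INTERFACE

Orientations are given as a rotation vector (axis times angle).
In Python, from cell import sensors, vision, arm, nets gives the robot as it stands.
- The arm moves only by the shell command python3 -m handwheel 'ROWS' [FORCE]. ROWS is JSON, a list of rows, each an object of numbers: "tx", "ty", "tz": the shift along the tool's x, y, z in cm; "wx", "wy", "wz": the turn, a rotation vector about the tool's x, y, z in degrees; "claw": the opening, from 0 (shut) to 1 (fully open). A call has 1 to 12 rows; each row is the pose to reach, as a shift and turn from the pose commanded when the call began, along the tool's axes at that moment; what a row does not reach only later rows make up. A row lasts 1/12 s, in which the tool goes at most 41.7 mm and 7.16 degrees, less where a joint would pass 70% of its speed; a pose out of reach is approached as far as the arm can. A call with a gripper value outside its range is refused whole. The fingers move at their own pace and stop on an object; FORCE is the grip in N (left out, the last holds). Time passes only in rows, so rows that repeat a pose let the fingers close. It gives the time, the measured TCP pose, the force and the opening at its end, in the units of the state.
- sensors.observe(): the state, without advancing time (a new reading comes with each control period).
- vision.get_image(name): name is "scene" or "top"; returns (picture, depth): 480x640x3 uint8, blue, green, red; 480x640 float32, m along the optical axis (not along the pixel's ray), 0 where there is no reading.
- vision.camera_model(name): a dict with "K" (3x3 intrinsics, pixels), "k1" (the pictures are not rectified: a ray, as slopes to the right and down, at radius r is drawn at 1 + k1 r^2 times it, then the intrinsics apply), "xyz" and "attitude" of the camera in the world. Camera axes: x right, y down, z forward; pixel columns grow to the right and rows downward; lengths in m; the calibration is good to about 2 mm. A picture is of the moment at which its call begins. camera_model takes no time and is no camera call.
- arm.sign_off(): hands the job in, once; it reports no verdict.
Trained networks look in the newest picture that a camera, given by its name, has taken for a name from the list of things; names that differ only in an ending like _2 or _b are one class to them, and where a whole thing is asked for, a point or a joint stands for the part that bears it (a point fixed in the world has none). Each returns a list of dicts, best first, with "score" (0 to 1); they miss things now and then, are a little off and sometimes report something else, mostly with a low value. They report only what shows in the picture. A call takes as long as a camera call. They do not tell look-alikes from the thing itself.
- nets.cut_out(label, camera): "region" (480x640 bool, what is visible of it) and "uv" ([column, row] in pixels, amid what is visible of it).
The state is a dict: "clock": time; "joints": joint angles; "dq": joint speeds; "joint_efforts": joint torques, N m; "position": TCP position; "ee_rot": TCP orientation; "force": force on the tool from outside, world axes, zero at the start; "ft_torque": the same for the moment, N m; "width": opening from 0.0 (shut) to 1.0 (fully open).
Only numpy, scipy, OpenCV 4.12 (cv2) and the standard library are available. Lean on these libraries where they do the work, as an engineer would, in place of code of your own. Each camera call takes 0.05 s, during which the arm holds its last target.

## Working session

There is one attempt and no reset: what is moved stays moved. The work goes in short steps, Python scripts to look and compute and a shell command to move; the robot and the scene stay as the last step left them, time stands still between calls to the robot, and variables do not carry over. Pictures are saved under pics/ and viewed, and the job is handed in when it is done.

```bash
ls; mkdir -p pics
python3 - <<'E'
from cell import sensors, vision, arm, nets
import cv2
for n in ("scene","top"):
    p,d=vision.get_image(n); cv2.imwrite(f"pics/{n}0.png",p)
    m=vision.camera_model(n); print(n,m)
print(sensors.observe()); print(arm.tip_reach)
E
```

```text
pics
scene {'K': array([[469.32148714,   0.        , 324.6384253 ],
       [  0.        , 469.32148714, 238.86020987],
       [  0.        ,   0.        ,   1.        ]]), 'k1': 0.031947410469196774, 'xyz': array([-0.22391526,  1.01464385,  0.83003943]), 'attitude': array([-0.86925614,  2.35820081, -1.27864083])}
top {'K': array([[606.04759145,   0.        , 324.2622521 ],
       [  0.        , 606.04759145, 239.30222103],
       [  0.        ,   0.        ,   1.        ]]), 'k1': 0.012405866764898708, 'xyz': array([0.25300864, 0.14245967, 1.49662734]), 'attitude': array([-2.11000778,  2.13016294, -0.21396434])}
{'clock': 0.1, 'joints': array([ 1.08639305,  0.43514272,  0.02496134,  1.57398874, -0.01155968,
        1.13403686, -0.07509394]), 'dq': array([ 6.34758376e-05, -1.27875863e-03, -4.64026628e-04, -3.05858194e-03,
        5.59243580e-04,  1.02116035e-03,  1.12026724e-04]), 'joint_efforts': array([ 3.27928930e-03, -6.69121814e+01,  9.88105685e-01, -3.15144396e+01,
       -6.05644332e-02,  3.74124886e-02,  4.60339197e-05]), 'position': array([ 0.23265303, -0.57960633,  0.24003662]), 'ee_rot': array([-3.08319005e+00, -5.95785936e-01,  6.71952326e-04]), 'force': array([-0.43923804, -0.4665525 , -0.10761522]), 'ft_torque': array([-0.00246777,  0.02216163,  0.02634188]), 'width': 0.9991769664196176}
0.014
```

View pics/top0.png

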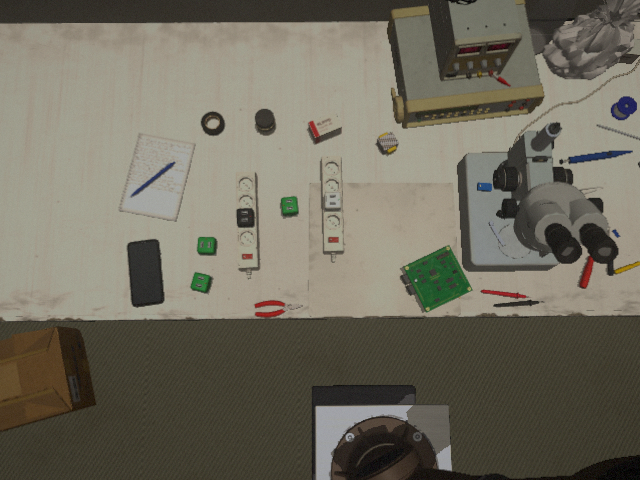

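View pics/scene0.png

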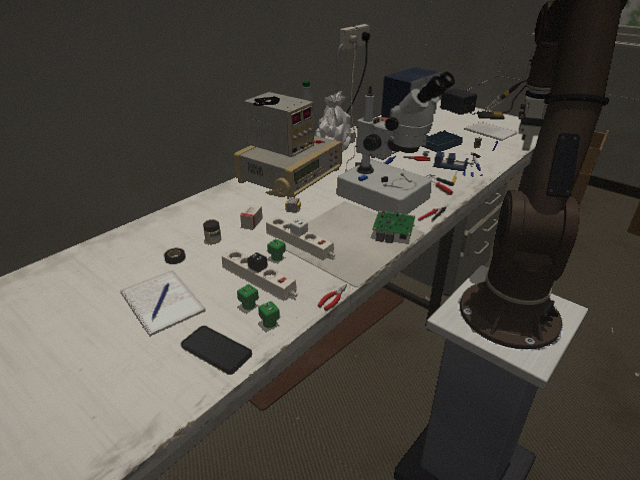

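Two strips show in the top picture. The one at column 247 carries a black charger (245,217) and has its rocker at (247,257). The one at column 333 carries a white charger (333,201) and has its rocker at (333,240). The three green cubes at (207,245), (201,282) and (289,206) are look-alikes. The left strip (column 247) fits "strip with the BLACK charger", so I'll confirm it in a crop and measure it.

```bash
cat > h.py <<'E'
import numpy as np, cv2
from scipy.spatial.transform import Rotation as R
from cell import sensors, vision, arm, nets
def ray(n,uv):
    m=vision.camera_model(n);K=m['K'];k=m['k1']
    d=np.array([(uv[0]-K[0,2])/K[0,0],(uv[1]-K[1,2])/K[1,1]]);s=d.copy()
    for _ in range(20): s=d/(1+k*(s@s))
    return m['xyz'],R.from_rotvec(m['attitude']).as_matrix()@np.array([s[0],s[1],1.])
def atz(n,uv,z):
    o,r=ray(n,uv); return o+r*(z-o[2])/r[2]
def atd(n,uv,dep):
    o,r=ray(n,uv); return o+r*dep
def proj(n,P):
    m=vision.camera_model(n);K=m['K'];k=m['k1']
    c=R.from_rotvec(m['attitude']).as_matrix().T@(np.asarray(P,float)-m['xyz'])
    s=c[:2]/c[2];s=s*(1+k*(s@s)); return np.array([K[0,0]*s[0]+K[0,2],K[1,1]*s[1]+K[1,2]])
E
python3 - <<'E'
from h import *
for n,(a,b,c,d),f in (("top",(190,150,360,310),4),("scene",(205,200,345,330),5)):
    p,dep=vision.get_image(n)
    cv2.imwrite(f"pics/{n}1.png",cv2.resize(p[b:d,a:c],None,fx=f,fy=f,interpolation=cv2.INTER_CUBIC))
    for l in ("rocker_a","strip_a","charger_black"):
        for q in nets.cut_out(l,n)[:4]:
            uv=q['uv']; m=q['region']
            z={'rocker_a':.045,'strip_a':.042,'charger_black':.077}[l]
            print(n,l,round(q['score'],2),np.round(uv,1),m.sum(),atz(n,uv,z).round(4), np.median(dep[m]))
    # red
    hsv=cv2.cvtColor(p,cv2.COLOR_BGR2HSV)
    red=((hsv[...,0]<10)|(hsv[...,0]>170))&(hsv[...,1]>120)&(hsv[...,2]>60)
    red[:b]=0;red[d:]=0;red[:,:a]=0;red[:,c:]=0
    N,L,S,C=cv2.connectedComponentsWithStats(red.astype(np.uint8))
    for i in range(1,N):
        if S[i,4]>8: print(n,'red',C[i].round(2),S[i],atz(n,C[i],.045).round(4))
E
```

```text
top rocker_a 0.84 [246.1 233.4] 1764 [0.5586 0.3253 0.045 ] 1.498163
top rocker_a 0.78 [330.5 213.5] 1831 [0.6068 0.1184 0.045 ] 1.5067679
top strip_a 0.83 [245.4 228.6] 1888 [0.5713 0.3276 0.042 ] 1.4985957
top strip_a 0.59 [332.1 216.3] 1711 [0.6004 0.1144 0.042 ] 1.5054554
top strip_a 0.35 [332.9 238.6] 51 [0.5443 0.1132 0.042 ] 1.4807814
top charger_black 0.73 [288.4 202.8] 291 [0.6265 0.2203 0.077 ] 1.4863206
top charger_black 0.69 [205.3 244.4] 343 [0.526 0.418 0.077] 1.46674
top charger_black 0.69 [199.8 284.5] 337 [0.4301 0.4281 0.077 ] 1.4484105
top charger_black 0.56 [245.5 218.7] 329 [0.588  0.3233 0.077 ] 1.4580247
top red [333.12 239.  ] [329 237   9   5  43] [0.5427 0.1127 0.045 ]
top red [247.27 255.98] [243 254   9   5  41] [0.5026 0.3217 0.045 ]
top red [269.31 303.29] [255 301  30   7 123] [0.3873 0.2673 0.045 ]
scene rocker_a 0.8 [262.  274.3] 1534 [0.5603 0.3426 0.045 ] 1.3003287
scene rocker_a 0.59 [301.9 239.3] 1167 [0.5958 0.143  0.045 ] 1.4578117
scene strip_a 0.92 [301.1 237.3] 1280 [0.6084 0.133  0.042 ] 1.4587617
scene strip_a 0.63 [265.5 274.8] 1509 [0.5544 0.3353 0.042 ] 1.2989032
scene charger_black 0.81 [247.5 296.9] 420 [0.489  0.4558 0.077 ] 1.2115426
scene charger_black 0.81 [267.6 311.4] 384 [0.4136 0.4603 0.077 ] 1.1531565
scene charger_black 0.61 [258.1 259.9] 301 [0.5834 0.3324 0.077 ] 1.2930666
scene charger_black 0.52 [273.8 251.6] 312 [0.5794 0.2764 0.077 ] 1.3943405
scene red [246.44 214.33] [241 213  12   4  18] [0.8359 0.1521 0.045 ]
scene red [321.9 241.5] [320 240   5   4  10] [0.5419 0.1123 0.045 ]
scene red [282.13 279.4 ] [279 278   7   4  15] [0.503  0.3228 0.045 ]
scene red [326.01 297.77] [318 291  18  15  87] [0.3647 0.3036 0.045 ]
scene red [333.05 301.84] [325 294  16  16  81] [0.341 0.304 0.045]
```

View pics/top1.png

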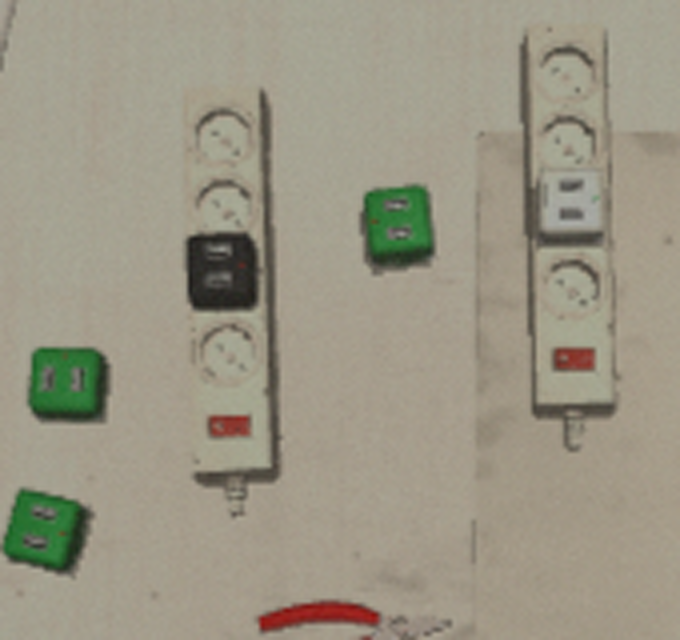

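View pics/scene1.png

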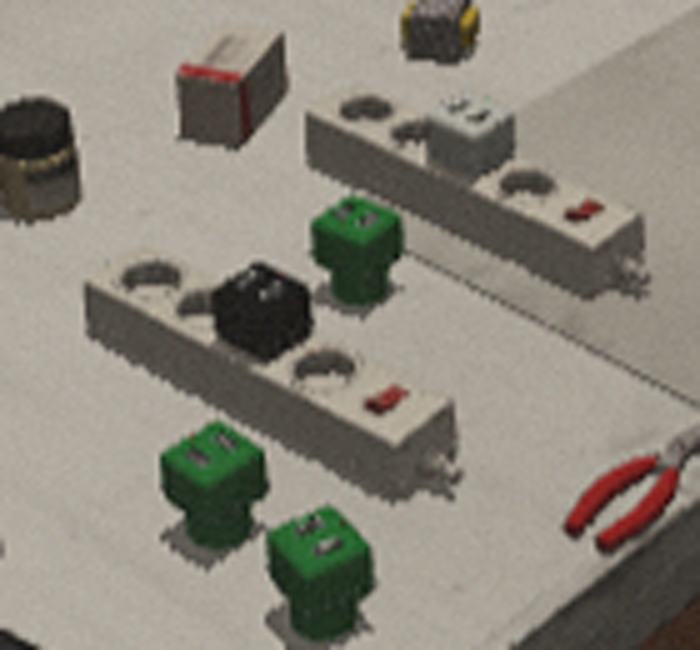

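Confirmed: the left strip carries the black charger. Its rocker is at about (0.503, 0.322) in both views. Next I'll get the strip's yaw, the microscope's extent and the tool axes.

Run:
```python
from h import *
p,dep=vision.get_image("top")
pts=[atz("top",(190+u/4-.375,150+v/4-.375),.042) for u,v in ((222,137),(222,207),(228,353))]+[atz("top",(247.27,255.98),.045)]
pts=np.array(pts)[:,:2];print(pts.round(4))
c=pts.mean(0);u,s,vt=np.linalg.svd(pts-c);d=vt[0]*np.sign(vt[0,0]);print('yaw(strip y) deg',np.degrees(np.arctan2(d[1],d[0])),'resid',((pts-c)@[-d[1],d[0]]).round(4))
# strip top points via depth
vv,uu=np.mgrid[150:300,210:285]; 
P=np.array([atd("top",(a,b),dep[b,a]) for a,b in zip(uu.ravel(),vv.ravel())])
m=(P[:,2]>.03)&(P[:,2]<.052)
q=P[m];print(m.sum(),q[:,2].mean()); 
r=cv2.minAreaRect((q[:,:2]*1000).astype(np.float32));print(r)
# microscope
for (lo,hi) in ((.03,.1),(.1,.25),(.25,.5)):
  vv,uu=np.mgrid[100:300:3,440:638:3]
  Q=np.array([atd("top",(a,b),dep[b,a]) for a,b in zip(uu.ravel(),vv.ravel()) if dep[b,a]>0])
  k=Q[(Q[:,2]>lo)&(Q[:,2]<hi)];print(lo,hi,len(k),k.min(0).round(3),k.max(0).round(3))
o=sensors.observe();M=R.from_rotvec(o['ee_rot']).as_matrix();print(M.round(3))
```

```text
[[0.6853 0.3301]
 [0.6403 0.3294]
 [0.548  0.3243]
 [0.5026 0.3216]]
yaw(strip y) deg 2.743442114397841 resid [-0.0006  0.0008  0.0001 -0.0003]Traceback (most recent call last):
  File "<stdin>", line 8, in <module>
  File "h.py", line 12, in atd
    o,r=ray(n,uv); return o+r*dep
        ~~~^^^^^^
  File "h.py", line 5, in ray
    m=vision.camera_model(n);K=m['K'];k=m['k1']
ValueError: time passes only in moves, steps and waits
```

```bash
cat >> h.py <<'E'
def cloud(n,dep,r0,r1,c0,c1,st=1):
    m=vision.camera_model(n);K=m['K']
    vv,uu=np.mgrid[r0:r1:st,c0:c1:st]; z=dep[r0:r1:st,c0:c1:st].ravel()
    pu=cv2.undistortPoints(np.stack([uu.ravel(),vv.ravel()],1).astype(np.float64)[:,None],K,np.array([m['k1'],0,0,0]))[:,0]
    g=z>0
    c=np.c_[pu,np.ones(len(pu))][g]*z[g,None]
    return c@R.from_rotvec(m['attitude']).as_matrix().T+m['xyz'], np.stack([uu.ravel(),vv.ravel()],1)[g]
E
python3 - <<'E'
from h import *
p,dep=vision.get_image("top")
P,_=cloud("top",dep,150,300,210,285)
q=P[(P[:,2]>.03)&(P[:,2]<.052)];print(len(q),np.median(q[:,2]));print(cv2.minAreaRect((q[:,:2]*1000).astype(np.float32)))
Q,_=cloud("top",dep,100,300,440,640)
for (lo,hi) in ((.03,.1),(.1,.25),(.25,.5)):
  k=Q[(Q[:,2]>lo)&(Q[:,2]<hi)];print(lo,hi,len(k),k.min(0).round(3),k.max(0).round(3))
o=sensors.observe();M=R.from_rotvec(o['ee_rot']).as_matrix();print(M.round(3),o['clock'])
E
```

```text
1369 0.04218611969807706
((566.964111328125, 323.70843505859375), (148.3692169189453, 298.8089904785156), 71.99380493164062)
0.03 0.1 8345 [ 0.394 -0.671  0.03 ] [ 0.902 -0.143  0.1  ]
0.1 0.25 1823 [ 0.462 -0.399  0.1  ] [ 0.876 -0.147  0.25 ]
0.25 0.5 8322 [ 0.415 -0.414  0.25 ] [ 0.73  -0.223  0.477]
[[ 0.928  0.373  0.   ]
 [ 0.373 -0.928 -0.   ]
 [ 0.     0.    -1.   ]] 0.6
```

```bash
python3 -m handwheel '[{"tx":1,"ty":-4,"tz":0,"wz":7,"claw":0},{"tx":2,"ty":-8,"tz":0,"wz":14,"claw":0},{"tx":3.1,"ty":-12,"tz":0,"wz":21,"claw":0},{"tx":4.1,"ty":-16,"tz":0,"wz":28,"claw":0},{"tx":5.2,"ty":-20,"tz":0,"wz":35,"claw":0},{"tx":6.2,"ty":-24,"tz":0,"wz":42,"claw":0},{"tx":6.3,"ty":-24.4,"tz":0,"wz":49,"claw":0},{"tx":6.3,"ty":-24.4,"tz":0,"wz":50,"claw":0}]' 10
```

```text
invalid input
```

Run:
```python
from h import *
o=sensors.observe();M=R.from_rotvec(o['ee_rot']).as_matrix();print(M.round(3),o)
for a in ((.2,-.33),(.33,-.12),(.36,0),(.4,.15),(.46,.33)):
    print(a,(M.T@(np.array([a[0],a[1],.24])-o['position'])*100).round(2))
```

```text
[[ 0.928  0.373  0.   ]
 [ 0.373 -0.928 -0.   ]
 [ 0.     0.    -1.   ]] {'clock': 0.6, 'joints': array([ 1.08637305,  0.43449319,  0.02498143,  1.57321262, -0.01160978,
        1.13398982, -0.07512698]), 'dq': array([ 1.78303791e-04, -6.32522827e-04,  8.70826752e-04,  1.60767128e-03,
        5.30258946e-05, -5.97439317e-05, -1.41256558e-03]), 'joint_efforts': array([-1.03073606e-03, -6.67338324e+01,  9.83026139e-01, -3.14689815e+01,
       -6.08595740e-02,  3.26900405e-02, -6.56575381e-07]), 'position': array([ 0.23287434, -0.58000487,  0.24074096]), 'ee_rot': array([3.08450618e+00, 5.95969341e-01, 2.46325133e-05]), 'force': array([ 0.13211886, -0.06552971,  0.23109841]), 'ft_torque': array([ 0.00895592, -0.00913571,  0.03390138]), 'width': 1.0001126899460273}
(0.2, -0.33) [  6.26 -24.43   0.07]
(0.33, -0.12) [ 26.15 -39.07   0.07]
(0.36, 0) [ 33.4  -49.09   0.07]
(0.4, 0.15) [ 42.7  -61.52   0.07]
(0.46, 0.33) [ 5.498e+01 -7.599e+01  7.000e-02]
```

```bash
python3 -m handwheel '[{"tx":1.0,"ty":-4.0,"tz":0.0,"wx":0.0,"wy":0.0,"wz":7.0,"claw":0.0},{"tx":2.0,"ty":-8.0,"tz":0.0,"wx":0.0,"wy":0.0,"wz":14.0,"claw":0.0},{"tx":3.1,"ty":-12.0,"tz":0.0,"wx":0.0,"wy":0.0,"wz":21.0,"claw":0.0},{"tx":4.1,"ty":-16.0,"tz":0.0,"wx":0.0,"wy":0.0,"wz":28.0,"claw":0.0},{"tx":5.2,"ty":-20.0,"tz":0.0,"wx":0.0,"wy":0.0,"wz":35.0,"claw":0.0},{"tx":6.2,"ty":-24.0,"tz":0.0,"wx":0.0,"wy":0.0,"wz":42.0,"claw":0.0},{"tx":6.3,"ty":-24.4,"tz":0.0,"wx":0.0,"wy":0.0,"wz":49.0,"claw":0.0},{"tx":6.3,"ty":-24.4,"tz":0.0,"wx":0.0,"wy":0.0,"wz":50.0,"claw":0.0}]' 10
```

```text
clock: 1.27
position: [0.2002, -0.328, 0.2411]
ee_rot: [3.046, -0.769, 0.001]
force: [-0.7, -0.4, 0.1]
width: 0.47
```

Run:
```python
from h import *
o=sensors.observe();M=R.from_rotvec(o['ee_rot']).as_matrix();print(M.round(3),o)
for a in ((.2,-.33),(.33,-.12),(.36,0),(.4,.15),(.46,.33)):
    print(a,(M.T@(np.array([a[0],a[1],.24])-o['position'])*100).round(2))
```

```text
[[ 0.88  -0.475  0.001]
 [-0.475 -0.88  -0.   ]
 [ 0.001 -0.    -1.   ]] {'clock': 1.2667, 'joints': array([ 0.82690202,  0.03402679,  0.05887734,  2.10990145, -0.00281357,
        0.99707208, -1.17798168]), 'dq': array([ 0.02025324,  0.05213197,  0.02888026, -0.0763635 ,  0.00416506,
       -0.01449875,  0.01513151]), 'joint_efforts': array([ -0.79951141, -33.8911128 ,  -0.50443724, -27.35690832,
        -0.16764126,   0.29629723,  -2.44485788]), 'position': array([ 0.20019013, -0.32800309,  0.24110103]), 'ee_rot': array([ 3.04597445e+00, -7.68777978e-01,  1.16182931e-03]), 'force': array([-0.72243686, -0.43768465,  0.12831462]), 'ft_torque': array([-0.00292024, -0.01459073, -0.01538145]), 'width': 0.47040926696254187}
(0.2, -0.33) [0.08 0.18 0.11]
(0.33, -0.12) [  1.56 -24.47   0.11]
(0.36, 0) [ -1.5  -36.46   0.11]
(0.4, 0.15) [ -5.1  -51.56   0.11]
(0.46, 0.33) [ -8.36 -70.25   0.11]
```

```bash
python3 -m handwheel '[{"tx":0.2,"ty":-4.0,"tz":0.0,"wx":0.0,"wy":0.0,"wz":0.0,"claw":0.0},{"tx":0.5,"ty":-8.0,"tz":0.0,"wx":0.0,"wy":0.0,"wz":0.0,"claw":0.0},{"tx":0.7,"ty":-12.0,"tz":0.0,"wx":0.0,"wy":0.0,"wz":0.0,"claw":0.0},{"tx":1.0,"ty":-16.0,"tz":0.0,"wx":0.0,"wy":0.0,"wz":0.0,"claw":0.0},{"tx":1.3,"ty":-20.0,"tz":0.0,"wx":0.0,"wy":0.0,"wz":0.0,"claw":0.0},{"tx":1.5,"ty":-24.0,"tz":0.0,"wx":0.0,"wy":0.0,"wz":-7.0,"claw":0.0},{"tx":0.5,"ty":-28.0,"tz":0.0,"wx":0.0,"wy":0.0,"wz":-14.0,"claw":0.0},{"tx":-0.5,"ty":-32.0,"tz":0.0,"wx":0.0,"wy":0.0,"wz":-21.0,"claw":0.0},{"tx":-1.5,"ty":-36.0,"tz":0.0,"wx":0.0,"wy":0.0,"wz":-28.0,"claw":0.0},{"tx":-2.5,"ty":-40.0,"tz":0.0,"wx":0.0,"wy":0.0,"wz":-35.0,"claw":0.0},{"tx":-3.5,"ty":-44.0,"tz":0.0,"wx":0.0,"wy":0.0,"wz":-42.0,"claw":0.0},{"tx":-4.5,"ty":-48.0,"tz":0.0,"wx":0.0,"wy":0.0,"wz":-49.0,"claw":0.0}]' 10
python3 - <<'E'
from h import *
o=sensors.observe();M=R.from_rotvec(o['ee_rot']).as_matrix();print(M.round(3),o['joints'],o['clock'])
a=np.radians(2.74);ys=np.array([np.cos(a),np.sin(a),0]);xs=np.array([ys[1],-ys[0],0]);
rk=np.array([.5028,.3222,.045]);T=rk-xs*.018+[0,0,.014+.05]
print(T,'shift cm',(M.T@(T-o['position'])*100).round(2))
Mt=np.c_[-xs,ys,[0,0,-1]];print(np.linalg.det(Mt),np.degrees(R.from_matrix(M.T@Mt).as_rotvec()).round(2))
E
```

```text
clock: 2.27
position: [0.3887, 0.1164, 0.2412]
ee_rot: [-3.086, -0.582, -0.003]
force: [1.6, -0.9, 0.1]
width: 0.005
[[ 0.931  0.364  0.002]
 [ 0.364 -0.931  0.001]
 [ 0.002 -0.001 -1.   ]] [ 0.14028401  0.12507707 -0.60831407  2.02778819  0.08364401  1.01041687
 -1.70698632] 2.2667
[0.50193953 0.34017942 0.109     ] shift cm [ 18.66 -16.71  13.27]
1.0 [ 4.000e-02 -1.300e-01 -7.139e+01]
```

```bash
python3 -m handwheel '[{"tx":2.5,"ty":-2.2,"tz":0.0,"wx":0.0,"wy":0.0,"wz":-7.0,"claw":0.0},{"tx":5.0,"ty":-4.5,"tz":0.0,"wx":0.0,"wy":0.0,"wz":-14.0,"claw":0.0},{"tx":7.5,"ty":-6.7,"tz":0.0,"wx":0.0,"wy":0.0,"wz":-21.0,"claw":0.0},{"tx":10.0,"ty":-9.0,"tz":0.0,"wx":0.0,"wy":0.0,"wz":-28.0,"claw":0.0},{"tx":12.5,"ty":-11.2,"tz":1.0,"wx":0.0,"wy":0.0,"wz":-35.0,"claw":0.0},{"tx":15.0,"ty":-13.5,"tz":3.0,"wx":0.0,"wy":0.0,"wz":-42.0,"claw":0.0},{"tx":17.5,"ty":-15.7,"tz":5.0,"wx":0.0,"wy":0.0,"wz":-49.0,"claw":0.0},{"tx":18.7,"ty":-16.7,"tz":7.0,"wx":0.0,"wy":0.0,"wz":-56.0,"claw":0.0},{"tx":18.7,"ty":-16.7,"tz":9.0,"wx":0.0,"wy":0.0,"wz":-63.0,"claw":0.0},{"tx":18.7,"ty":-16.7,"tz":11.0,"wx":0.0,"wy":0.0,"wz":-70.0,"claw":0.0},{"tx":18.7,"ty":-16.7,"tz":13.0,"wx":0.0,"wy":0.0,"wz":-71.4,"claw":0.0},{"tx":18.7,"ty":-16.7,"tz":13.3,"wx":0.0,"wy":0.0,"wz":-71.4,"claw":0.0}]' 10
python3 - <<'E'
from h import *
o=sensors.observe();M=R.from_rotvec(o['ee_rot']).as_matrix();print(M.round(3),o['joints'],o['clock'],o['position'],o['force'])
for n,(a,b,c,d),f in (("top",(190,150,330,290),4),("scene",(205,200,345,330),5)):
    p,dep=vision.get_image(n)
    cv2.imwrite(f"pics/{n}2.png",cv2.resize(p[b:d,a:c],None,fx=f,fy=f,interpolation=cv2.INTER_CUBIC))
    print(n,proj(n,sensors.observe()['position']+[0,0,-.014]))
E
```

```text
clock: 3.27
position: [0.5025, 0.3353, 0.1035]
ee_rot: [-2.173, -2.266, 0.008]
force: [0.4, 0.0, -0.8]
width: 0.003
[[-0.042  0.999 -0.005]
 [ 0.999  0.042 -0.002]
 [-0.002 -0.005 -1.   ]] [-0.16934311  0.6753082  -0.77188682  1.72357039  0.55100841  0.97844301
 -1.10967498] 3.2667 [0.50253807 0.33533362 0.10351836] [ 0.38014407  0.00122626 -0.78313302]
top [238.91117483 252.72451297]
scene [277.68785816 267.50743535]
```

View pics/scene2.png

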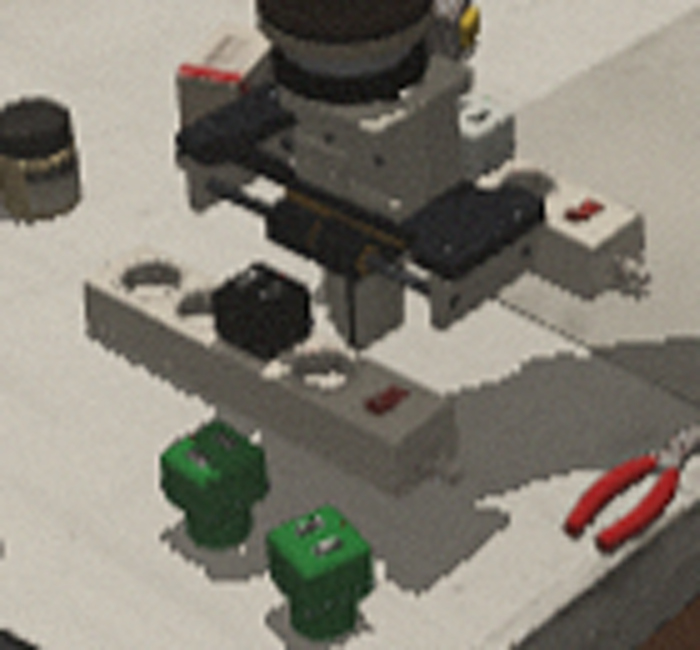

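View pics/top2.png

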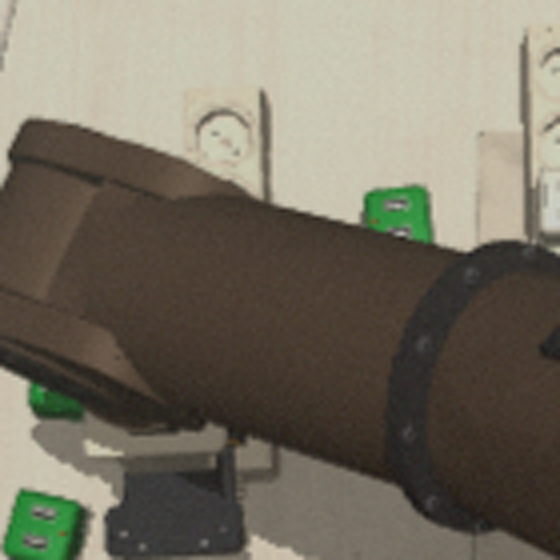

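The scene view shows the closed fingertips at about (277,268), hovering above the strip beside the rocker (282,280). The charger (258,260) lies clear of them, below the gripper body. Next I'll check the body's clearance over the charger and the settled pose.

Run:
```python
from h import *
o=sensors.observe();p=o['position'];M=R.from_rotvec(o['ee_rot']).as_matrix();print(p,o['force'],o['clock'])
o0,r=ray("scene",(294,265.3))
for x in (-.095,-.09):
  t=(p[0]+x-o0[0])/r[0];print('near cheek',(o0+t*r-p).round(3))
o0,r=ray("scene",(244.5,242))
for x in (.095,):
  t=(p[0]+x-o0[0])/r[0];print('far cheek',(o0+t*r-p).round(3))
a=np.radians(2.74);ys=np.array([np.cos(a),np.sin(a),0]);xs=np.array([ys[1],-ys[0],0]);
rk=np.array([.5028,.3222,.045])
e=p-rk;print('tool rel rocker, strip axes mm',(e@xs*1000).round(1),(e@ys*1000).round(1),'tip z',(p[2]-.014)*1000)
Mt=np.c_[-xs,ys,[0,0,-1]];print(np.degrees(R.from_matrix(M.T@Mt).as_rotvec()).round(2))
for z in (.052,):
  T=rk-xs*.018;T[2]=z+.014;print((M.T@(T-p)*100).round(2))
```

```text
[0.50294007 0.33650727 0.10663178] [ 0.58663765 -0.81462634 -0.09173306] 3.3667
near cheek [-0.095  0.036  0.059]
near cheek [-0.09   0.031  0.054]
far cheek [0.095 0.025 0.037]
tool rel rocker, strip axes mm -14.3 0.8 tip z 92.63178476635373
[-0.12  0.02 -0.53]
[ 0.37 -0.08  4.06]
```

```bash
python3 -m handwheel '[{"tx":0.2,"ty":-0.1,"tz":1.0,"wx":0.0,"wy":0.0,"wz":-0.5,"claw":0.0},{"tx":0.2,"ty":-0.1,"tz":2.0,"wx":0.0,"wy":0.0,"wz":-0.5,"claw":0.0},{"tx":0.2,"ty":-0.1,"tz":3.0,"wx":0.0,"wy":0.0,"wz":-0.5,"claw":0.0},{"tx":0.2,"ty":-0.1,"tz":3.5,"wx":0.0,"wy":0.0,"wz":-0.5,"claw":0.0},{"tx":0.2,"ty":-0.1,"tz":3.5,"wx":0.0,"wy":0.0,"wz":-0.5,"claw":0.0},{"tx":0.2,"ty":-0.1,"tz":3.5,"wx":0.0,"wy":0.0,"wz":-0.5,"claw":0.0},{"tx":0.2,"ty":-0.1,"tz":3.5,"wx":0.0,"wy":0.0,"wz":-0.5,"claw":0.0}]' 10
cat > chk.py <<'E'
from h import *
import sys
o=sensors.observe();p=o['position'];M=R.from_rotvec(o['ee_rot']).as_matrix();print(p.round(4),'F',o['force'].round(2),o['ft_torque'].round(3),o['clock'])
a=np.radians(2.74);ys=np.array([np.cos(a),np.sin(a),0]);xs=np.array([ys[1],-ys[0],0]);
rk=np.array([.5027,.3218,.045]);e=p-rk;print('rel rocker mm x,y',(e@xs*1000).round(1),(e@ys*1000).round(1),'tip z',((p+M[:,2]*.014)[2]*1000).round(2))
print('tilt',np.degrees(R.from_matrix(M.T@np.c_[-xs,ys,[0,0,-1]]).as_rotvec()).round(2))
if len(sys.argv)>1:
  q,dep=vision.get_image("scene");t=sys.argv[1]
  cv2.imwrite(f"pics/{t}.png",cv2.resize(q[245:305,245:325],None,fx=9,fy=9,interpolation=cv2.INTER_CUBIC))
E
python3 chk.py s3
```

```text
clock: 3.95
position: [0.5013, 0.3393, 0.0731]
ee_rot: [2.167, 2.275, 0.001]
force: [-0.2, 1.2, 0.1]
width: 0.009
[0.5013 0.3393 0.0731] F [-0.23  1.22  0.05] [-0.02  -0.168 -0.01 ] 3.95
rel rocker mm x,y -17.5 -0.5 tip z 59.08
tilt [ 0.03 -0.02  0.04]
```

View pics/s3.png

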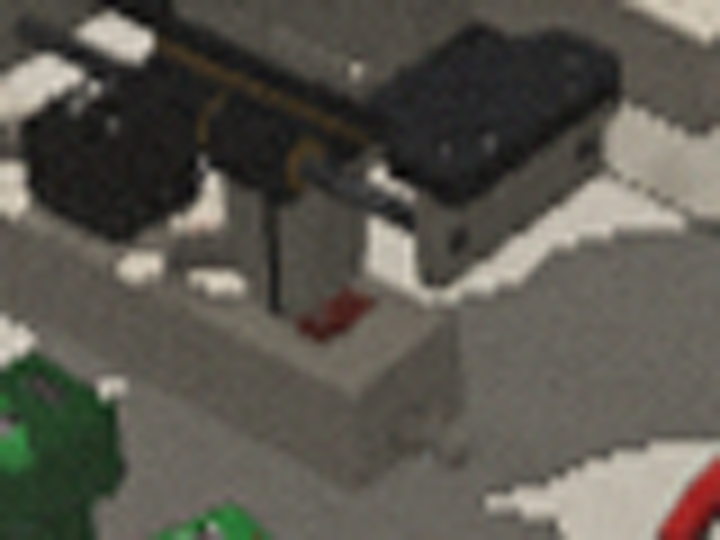

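The picture shows the closed fingers just above the near (raised) half of the rocker, crop (330,315). I'll go down gently.

```bash
python3 -m handwheel '[{"tx":0.0,"ty":0.0,"tz":0.5,"wx":0.0,"wy":0.0,"wz":0.0,"claw":0.0},{"tx":0.0,"ty":0.0,"tz":0.9,"wx":0.0,"wy":0.0,"wz":0.0,"claw":0.0},{"tx":0.0,"ty":0.0,"tz":1.1,"wx":0.0,"wy":0.0,"wz":0.0,"claw":0.0},{"tx":0.0,"ty":0.0,"tz":1.2,"wx":0.0,"wy":0.0,"wz":0.0,"claw":0.0},{"tx":0.0,"ty":0.0,"tz":1.3,"wx":0.0,"wy":0.0,"wz":0.0,"claw":0.0},{"tx":0.0,"ty":0.0,"tz":1.3,"wx":0.0,"wy":0.0,"wz":0.0,"claw":0.0}]'; python3 chk.py; python3 -m handwheel '[{"tx":0.0,"ty":0.0,"tz":0.05,"wx":0.0,"wy":0.0,"wz":0.0,"claw":0.0},{"tx":0.0,"ty":0.0,"tz":0.1,"wx":0.0,"wy":0.0,"wz":0.0,"claw":0.0},{"tx":0.0,"ty":0.0,"tz":0.1,"wx":0.0,"wy":0.0,"wz":0.0,"claw":0.0}]'; python3 chk.py
```

```text
clock: 4.5
position: [0.5011, 0.3395, 0.0598]
ee_rot: [-2.166, -2.275, -0.001]
force: [-1.0, -0.0, 1.6]
width: 0.008
[0.5011 0.3395 0.0598] F [-1.04 -0.    1.61] [ 0.169 -0.083  0.036] 4.5
rel rocker mm x,y -17.8 -0.7 tip z 45.81
tilt [ 0.01 -0.03  0.05]
clock: 4.75
position: [0.5013, 0.3394, 0.0589]
ee_rot: [-2.167, -2.275, -0.001]
force: [-0.0, 2.0, 3.7]
width: 0.009
[0.5013 0.3394 0.0589] F [-0.05  1.99  3.7 ] [ 0.23  -0.081  0.025] 4.75
rel rocker mm x,y -17.7 -0.6 tip z 44.91
tilt [ 0.02 -0.03  0.04]
```

```bash
python3 -m handwheel '[{"tx":0.0,"ty":0.0,"tz":0.05,"wx":0.0,"wy":0.0,"wz":0.0,"claw":0.0},{"tx":0.0,"ty":0.0,"tz":0.1,"wx":0.0,"wy":0.0,"wz":0.0,"claw":0.0},{"tx":0.0,"ty":0.0,"tz":0.1,"wx":0.0,"wy":0.0,"wz":0.0,"claw":0.0}]'; python3 chk.py;  python3 -m handwheel '[{"tx":0.0,"ty":0.0,"tz":0.05,"wx":0.0,"wy":0.0,"wz":0.0,"claw":0.0},{"tx":0.0,"ty":0.0,"tz":0.05,"wx":0.0,"wy":0.0,"wz":0.0,"claw":0.0}]'; python3 chk.py
```

```text
clock: 5.0
position: [0.5013, 0.3395, 0.0579]
ee_rot: [-2.167, -2.274, -0.001]
force: [-1.1, 2.0, 3.4]
width: 0.007
[0.5013 0.3395 0.0579] F [-1.13  1.99  3.4 ] [ 0.498 -0.035  0.04 ] 5.0
rel rocker mm x,y -17.8 -0.5 tip z 43.9
tilt [ 0.03 -0.05  0.04]
clock: 5.17
position: [0.5013, 0.3396, 0.0575]
ee_rot: [-2.167, -2.275, -0.001]
force: [-1.2, 2.6, 5.9]
width: 0.007
[0.5013 0.3396 0.0575] F [-1.21  2.6   5.89] [ 0.508 -0.03   0.001] 5.1667
rel rocker mm x,y -17.8 -0.6 tip z 43.48
tilt [ 0.03 -0.05  0.04]
```

```bash
python3 -m handwheel '[{"tx":0.0,"ty":0.0,"tz":0.03,"wx":0.0,"wy":0.0,"wz":0.0,"claw":0.0},{"tx":0.0,"ty":0.0,"tz":0.05,"wx":0.0,"wy":0.0,"wz":0.0,"claw":0.0},{"tx":0.0,"ty":0.0,"tz":0.05,"wx":0.0,"wy":0.0,"wz":0.0,"claw":0.0}]'; python3 chk.py s4
```

```text
clock: 5.42
position: [0.5013, 0.3397, 0.0574]
ee_rot: [-2.167, -2.275, -0.002]
force: [-2.0, 2.2, 9.3]
width: 0.003
[0.5013 0.3397 0.0574] F [-2.01  2.22  9.27] [0.358 0.165 0.03 ] 5.4167
rel rocker mm x,y -17.9 -0.6 tip z 43.36
tilt [ 0.04 -0.05  0.04]
```

View pics/s4.png

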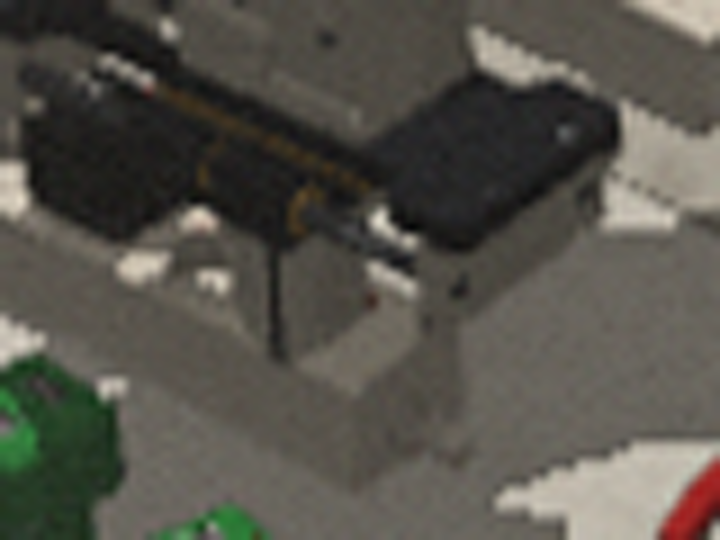

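```bash
python3 -m handwheel '[{"tx":0.0,"ty":0.0,"tz":0.03,"wx":0.0,"wy":0.0,"wz":0.0,"claw":0.0},{"tx":0.0,"ty":0.0,"tz":0.06,"wx":0.0,"wy":0.0,"wz":0.0,"claw":0.0},{"tx":0.0,"ty":0.0,"tz":0.06,"wx":0.0,"wy":0.0,"wz":0.0,"claw":0.0}]'; python3 chk.py
```

```text
clock: 5.72
position: [0.5013, 0.3397, 0.0572]
ee_rot: [2.167, 2.275, 0.002]
force: [-2.4, 0.8, 13.8]
width: 0.006
[0.5013 0.3397 0.0572] F [-2.42  0.8  13.76] [ 0.082  0.409 -0.043] 5.7167
rel rocker mm x,y -17.9 -0.5 tip z 43.16
tilt [ 0.06 -0.04  0.04]
```

The rocker is against its stop: 14 N and the tip barely moving. I'll lift, move across above the other half, and look.

```bash
python3 -m handwheel '[{"tx":0.0,"ty":0.0,"tz":-0.5,"wx":0.0,"wy":0.0,"wz":0.0,"claw":0.0},{"tx":0.0,"ty":0.0,"tz":-1.5,"wx":0.0,"wy":0.0,"wz":0.0,"claw":0.0},{"tx":0.0,"ty":0.0,"tz":-3.0,"wx":0.0,"wy":0.0,"wz":0.0,"claw":0.0},{"tx":-1.8,"ty":0.0,"tz":-3.0,"wx":0.0,"wy":0.0,"wz":0.0,"claw":0.0},{"tx":-3.5,"ty":0.1,"tz":-3.0,"wx":0.0,"wy":0.0,"wz":0.0,"claw":0.0},{"tx":-3.5,"ty":0.1,"tz":-3.0,"wx":0.0,"wy":0.0,"wz":0.0,"claw":0.0},{"tx":-3.5,"ty":0.1,"tz":-3.0,"wx":0.0,"wy":0.0,"wz":0.0,"claw":0.0},{"tx":-3.5,"ty":0.1,"tz":-3.0,"wx":0.0,"wy":0.0,"wz":0.0,"claw":0.0}]'; python3 chk.py s5
```

```text
clock: 6.38
position: [0.5038, 0.3041, 0.0862]
ee_rot: [-2.167, -2.274, 0.0]
force: [-0.1, -0.2, 0.0]
width: 0.004
[0.5038 0.3041 0.0862] F [-0.06 -0.23  0.01] [ 0.035 -0.116  0.017] 6.3833
rel rocker mm x,y 17.7 0.3 tip z 72.24
tilt [-0.01  0.    0.01]
```

View pics/s5.png

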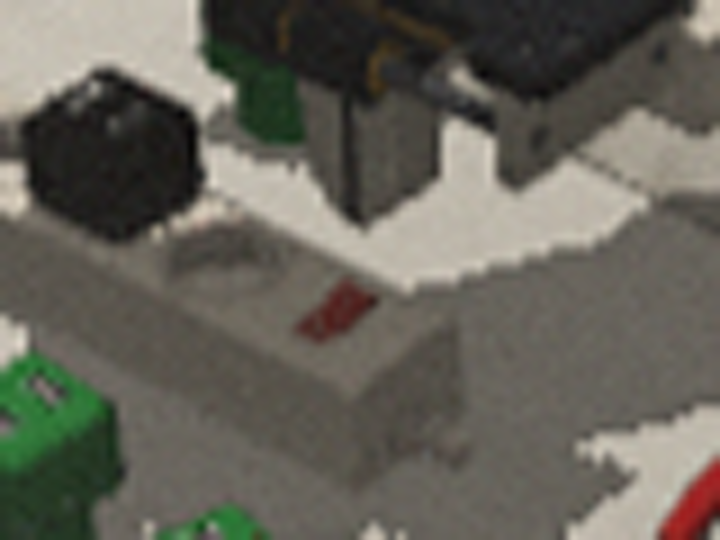

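The picture shows the red face at crop (335,308) now tilted towards the camera with its far half raised. That means off, and the strip hasn't moved. I'll wait over 3 s.

```bash
python3 -m handwheel '[{"tx":0,"ty":0,"tz":0,"wx":0,"wy":0,"wz":0,"claw":0},{"tx":0,"ty":0,"tz":0,"wx":0,"wy":0,"wz":0,"claw":0},{"tx":0,"ty":0,"tz":0,"wx":0,"wy":0,"wz":0,"claw":0},{"tx":0,"ty":0,"tz":0,"wx":0,"wy":0,"wz":0,"claw":0},{"tx":0,"ty":0,"tz":0,"wx":0,"wy":0,"wz":0,"claw":0},{"tx":0,"ty":0,"tz":0,"wx":0,"wy":0,"wz":0,"claw":0},{"tx":0,"ty":0,"tz":0,"wx":0,"wy":0,"wz":0,"claw":0},{"tx":0,"ty":0,"tz":0,"wx":0,"wy":0,"wz":0,"claw":0},{"tx":0,"ty":0,"tz":0,"wx":0,"wy":0,"wz":0,"claw":0},{"tx":0,"ty":0,"tz":0,"wx":0,"wy":0,"wz":0,"claw":0},{"tx":0,"ty":0,"tz":0,"wx":0,"wy":0,"wz":0,"claw":0},{"tx":0,"ty":0,"tz":0,"wx":0,"wy":0,"wz":0,"claw":0}]'
python3 -m handwheel '[{"tx":0,"ty":0,"tz":0,"wx":0,"wy":0,"wz":0,"claw":0},{"tx":0,"ty":0,"tz":0,"wx":0,"wy":0,"wz":0,"claw":0},{"tx":0,"ty":0,"tz":0,"wx":0,"wy":0,"wz":0,"claw":0},{"tx":0,"ty":0,"tz":0,"wx":0,"wy":0,"wz":0,"claw":0},{"tx":0,"ty":0,"tz":0,"wx":0,"wy":0,"wz":0,"claw":0},{"tx":0,"ty":0,"tz":0,"wx":0,"wy":0,"wz":0,"claw":0},{"tx":0,"ty":0,"tz":0,"wx":0,"wy":0,"wz":0,"claw":0},{"tx":0,"ty":0,"tz":0,"wx":0,"wy":0,"wz":0,"claw":0},{"tx":0,"ty":0,"tz":0,"wx":0,"wy":0,"wz":0,"claw":0},{"tx":0,"ty":0,"tz":0,"wx":0,"wy":0,"wz":0,"claw":0},{"tx":0,"ty":0,"tz":0,"wx":0,"wy":0,"wz":0,"claw":0},{"tx":0,"ty":0,"tz":0,"wx":0,"wy":0,"wz":0,"claw":0}]'
python3 -m handwheel '[{"tx":0,"ty":0,"tz":0,"wx":0,"wy":0,"wz":0,"claw":0},{"tx":0,"ty":0,"tz":0,"wx":0,"wy":0,"wz":0,"claw":0},{"tx":0,"ty":0,"tz":0,"wx":0,"wy":0,"wz":0,"claw":0},{"tx":0,"ty":0,"tz":0,"wx":0,"wy":0,"wz":0,"claw":0},{"tx":0,"ty":0,"tz":0,"wx":0,"wy":0,"wz":0,"claw":0},{"tx":0,"ty":0,"tz":0,"wx":0,"wy":0,"wz":0,"claw":0},{"tx":0,"ty":0,"tz":0,"wx":0,"wy":0,"wz":0,"claw":0},{"tx":0,"ty":0,"tz":0,"wx":0,"wy":0,"wz":0,"claw":0},{"tx":0,"ty":0,"tz":0,"wx":0,"wy":0,"wz":0,"claw":0},{"tx":0,"ty":0,"tz":0,"wx":0,"wy":0,"wz":0,"claw":0},{"tx":0,"ty":0,"tz":0,"wx":0,"wy":0,"wz":0,"claw":0},{"tx":0,"ty":0,"tz":0,"wx":0,"wy":0,"wz":0,"claw":0}]'; python3 chk.py
```

```text
clock: 7.43
position: [0.5039, 0.3041, 0.0861]
ee_rot: [2.167, 2.274, 0.0]
force: [-0.3, -0.4, -0.5]
width: 0.004
clock: 8.43
position: [0.5039, 0.3041, 0.0861]
ee_rot: [2.167, 2.274, -0.0]
force: [0.5, 0.1, -0.5]
width: 0.007
clock: 9.43
position: [0.5039, 0.3041, 0.0861]
ee_rot: [2.167, 2.274, -0.0]
force: [0.8, -0.2, 0.5]
width: 0.009
[0.5039 0.3041 0.0861] F [ 0.79 -0.17  0.51] [-0.02  -0.172  0.035] 9.4333
rel rocker mm x,y 17.7 0.4 tip z 72.11
tilt [0.   0.   0.03]
```

```bash
python3 -m handwheel '[{"tx":0,"ty":0,"tz":0.5,"wx":0,"wy":0,"wz":0,"claw":0},{"tx":0,"ty":0,"tz":1.2,"wx":0,"wy":0,"wz":0,"claw":0},{"tx":0,"ty":0,"tz":1.8,"wx":0,"wy":0,"wz":0,"claw":0},{"tx":0,"ty":0,"tz":2.2,"wx":0,"wy":0,"wz":0,"claw":0},{"tx":0,"ty":0,"tz":2.4,"wx":0,"wy":0,"wz":0,"claw":0},{"tx":0,"ty":0,"tz":2.5,"wx":0,"wy":0,"wz":0,"claw":0},{"tx":0,"ty":0,"tz":2.6,"wx":0,"wy":0,"wz":0,"claw":0},{"tx":0,"ty":0,"tz":2.65,"wx":0,"wy":0,"wz":0,"claw":0},{"tx":0,"ty":0,"tz":2.65,"wx":0,"wy":0,"wz":0,"claw":0}]'; python3 chk.py;python3 -m handwheel '[{"tx":0.0,"ty":0.0,"tz":0.05,"wx":0.0,"wy":0.0,"wz":0.0,"claw":0.0},{"tx":0.0,"ty":0.0,"tz":0.1,"wx":0.0,"wy":0.0,"wz":0.0,"claw":0.0},{"tx":0.0,"ty":0.0,"tz":0.15,"wx":0.0,"wy":0.0,"wz":0.0,"claw":0.0},{"tx":0.0,"ty":0.0,"tz":0.15,"wx":0.0,"wy":0.0,"wz":0.0,"claw":0.0}]'; python3 chk.py
```

```text
clock: 10.18
position: [0.5041, 0.3041, 0.0598]
ee_rot: [2.167, 2.274, 0.001]
force: [0.1, -0.1, 1.8]
width: 0.006
[0.5041 0.3041 0.0598] F [ 0.12 -0.08  1.85] [-0.17  -0.038  0.012] 10.1833
rel rocker mm x,y 17.7 0.5 tip z 45.78
tilt [ 0.02 -0.    0.02]
clock: 10.52
position: [0.5041, 0.304, 0.0581]
ee_rot: [2.167, 2.274, 0.0]
force: [0.5, -1.5, 2.8]
width: -0.0
[0.5041 0.304  0.0581] F [ 0.48 -1.46  2.76] [-0.407 -0.206  0.014] 10.5167
rel rocker mm x,y 17.9 0.5 tip z 44.14
tilt [0.02 0.01 0.02]
```

```bash
python3 -m handwheel '[{"tx":0.0,"ty":0.0,"tz":0.05,"wx":0.0,"wy":0.0,"wz":0.0,"claw":0.0},{"tx":0.0,"ty":0.0,"tz":0.1,"wx":0.0,"wy":0.0,"wz":0.0,"claw":0.0},{"tx":0.0,"ty":0.0,"tz":0.1,"wx":0.0,"wy":0.0,"wz":0.0,"claw":0.0}]'; python3 chk.py
```

```text
clock: 10.77
position: [0.5042, 0.3038, 0.0574]
ee_rot: [2.167, 2.274, -0.0]
force: [0.0, -4.7, 8.1]
width: 0.007
[0.5042 0.3038 0.0574] F [ 0.03 -4.68  8.08] [-0.836 -0.054 -0.004] 10.7667
rel rocker mm x,y 18.1 0.6 tip z 43.36
tilt [0.02 0.04 0.01]
```

```bash
python3 -m handwheel '[{"tx":0.0,"ty":0.0,"tz":0.03,"wx":0.0,"wy":0.0,"wz":0.0,"claw":0.0},{"tx":0.0,"ty":0.0,"tz":0.07,"wx":0.0,"wy":0.0,"wz":0.0,"claw":0.0},{"tx":0.0,"ty":0.0,"tz":0.07,"wx":0.0,"wy":0.0,"wz":0.0,"claw":0.0}]'; python3 chk.py
```

```text
clock: 11.02
position: [0.5042, 0.3038, 0.0572]
ee_rot: [2.167, 2.273, 0.0]
force: [-1.2, -5.0, 13.2]
width: 0.004
[0.5042 0.3038 0.0572] F [-1.21 -4.98 13.2 ] [-1.182  0.171  0.02 ] 11.0167
rel rocker mm x,y 18.1 0.7 tip z 43.15
tilt [0.05 0.05 0.01]
```

It's at the stop, the same height and force as on the first side. I'll withdraw upward, then off to the side, and look.

```bash
python3 -m handwheel '[{"tx":0,"ty":0,"tz":-0.5,"wx":0,"wy":0,"wz":0,"claw":0},{"tx":0,"ty":0,"tz":-1.5,"wx":0,"wy":0,"wz":0,"claw":0},{"tx":0,"ty":0,"tz":-4,"wx":0,"wy":0,"wz":0,"claw":0},{"tx":0,"ty":0,"tz":-8,"wx":0,"wy":0,"wz":0,"claw":0},{"tx":0,"ty":0,"tz":-12,"wx":0,"wy":0,"wz":0,"claw":0},{"tx":-4,"ty":-1,"tz":-13,"wx":0,"wy":0,"wz":0,"claw":0},{"tx":-8,"ty":-3,"tz":-13,"wx":0,"wy":0,"wz":0,"claw":0},{"tx":-12,"ty":-5,"tz":-13,"wx":0,"wy":0,"wz":0,"claw":0},{"tx":-16,"ty":-7,"tz":-13,"wx":0,"wy":0,"wz":0,"claw":0},{"tx":-19,"ty":-9,"tz":-13,"wx":0,"wy":0,"wz":0,"claw":0},{"tx":-20,"ty":-10,"tz":-13,"wx":0,"wy":0,"wz":0,"claw":0},{"tx":-20,"ty":-10,"tz":-13,"wx":0,"wy":0,"wz":0,"claw":0}]'; python3 chk.py s6
python3 - <<'E'
from h import *
p,d=vision.get_image("top");a,b,c,e=190,150,360,310
cv2.imwrite("pics/top3.png",cv2.resize(p[b:e,a:c],None,fx=4,fy=4,interpolation=cv2.INTER_CUBIC))
hsv=cv2.cvtColor(p,cv2.COLOR_BGR2HSV)
red=((hsv[...,0]<10)|(hsv[...,0]>170))&(hsv[...,1]>120)&(hsv[...,2]>60)
red[:b]=0;red[e:]=0;red[:,:a]=0;red[:,c:]=0
N,L,S,C=cv2.connectedComponentsWithStats(red.astype(np.uint8))
for i in range(1,N):
    if S[i,4]>8: print(C[i].round(2),S[i])
q=cv2.imread("pics/scene0.png");cv2.imwrite("pics/s0.png",cv2.resize(q[245:305,245:325],None,fx=9,fy=9,interpolation=cv2.INTER_CUBIC))
E
```

```text
clock: 12.02
position: [0.4109, 0.0956, 0.1861]
ee_rot: [2.17, 2.27, -0.006]
force: [-0.9, 0.8, 0.5]
width: 0.006
[0.4109 0.0956 0.1861] F [-0.87  0.83  0.48] [-0.007 -0.088  0.048] 12.0167
rel rocker mm x,y 221.6 -102.5 tip z 172.12
tilt [-0.12  0.21 -0.17]
[247.35 256.  ] [243 254   9   5  40]
[268.98 303.31] [255 301  30   7 121]
```

View pics/s6.png

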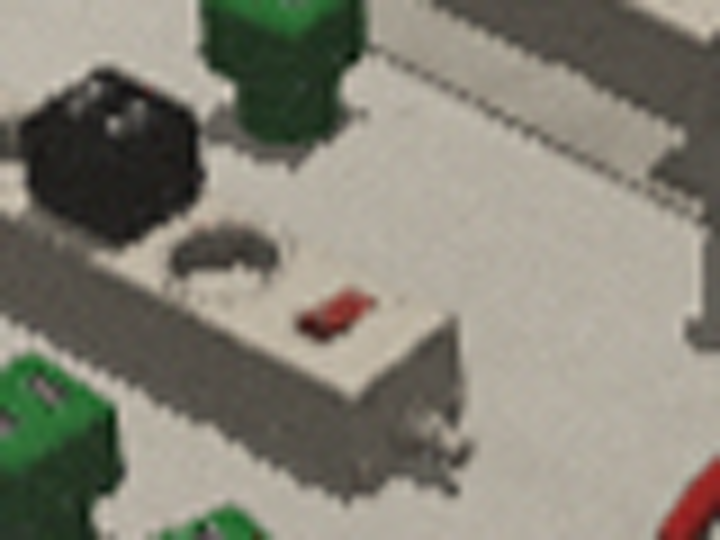

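View pics/s0.png

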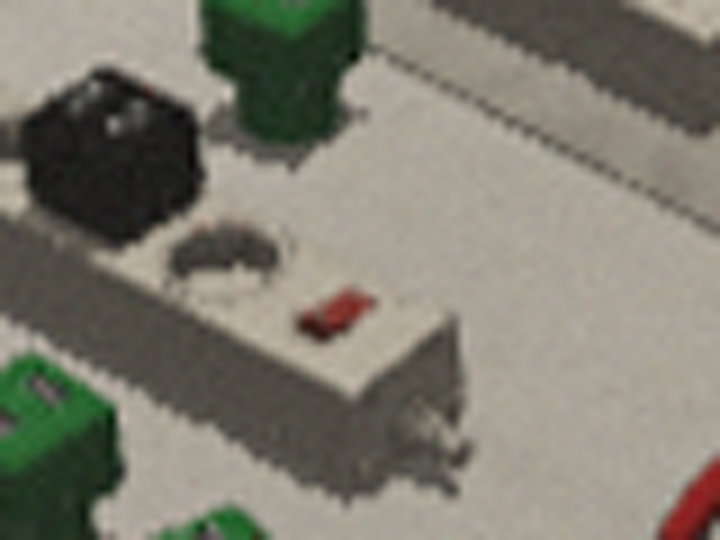

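View pics/top3.png

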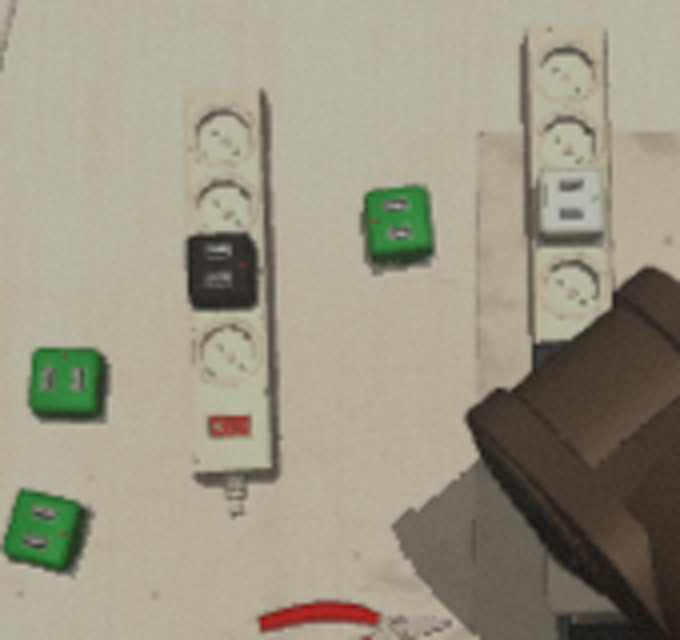

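The after picture matches the start picture: the near half is raised again (on), at crop (335,313), and the strip and black charger haven't moved. The top view's rocker centroid is (247.35,256.0), against (247.27,256.0) at the start. The hand is in the air and touching nothing. I'll let it settle and hand in.

```bash
python3 -m handwheel '[{"tx":0,"ty":0,"tz":0,"wx":0,"wy":0,"wz":0,"claw":0},{"tx":0,"ty":0,"tz":0,"wx":0,"wy":0,"wz":0,"claw":0},{"tx":0,"ty":0,"tz":0,"wx":0,"wy":0,"wz":0,"claw":0},{"tx":0,"ty":0,"tz":0,"wx":0,"wy":0,"wz":0,"claw":0}]'; python3 -c "
from cell import arm; print(arm.sign_off())"
```

```text
clock: 12.45
position: [0.4139, 0.1005, 0.1864]
ee_rot: [-2.165, -2.276, -0.001]
force: [-0.5, -0.2, -0.0]
width: 0.008
the job is handed in; nothing more can be done
None
```

I switched the black charger's strip off, left it off for about 4.5 s, switched it back on, then withdrew and handed the job in at 12.45 s. I pressed each half with the closed fingertips until it hit its stop, with the tip about 43.2 mm above the bench and 13–14 N downward.

**Checks that agreed:**
- Between the presses, the scene picture showed the far half of the rocker raised, so it was off.
- Afterwards, the rocker, strip and black charger looked as they did at the start. In the top view the rocker's centre is within 0.1 px of its starting place.
- The hand ended clear of everything, with about zero wrist force.

**Less certain:**
- During the second press the sideways force reached about 5 N, but the strip shows no visible shift.
- In the last top view the arm hid the other strip's rocker. I couldn't confirm that switch by picture, but the hand never came down near it.

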